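# Run the check standard through the shuttle reader

### The job

The vial under the head of the two-place reader has been measured; run the metal check standard next. Take the standard from the rack and stand it in the shuttle's open well, slide the shuttle across until it is fully home so that the standard is under the head and the measured vial comes out on the other side, and press the start key right down. Then take the measured vial out and stand it in any free hole of the rack, leaving the other vials, the grain dish and the timer where they are.

Things in the scene. Friction and masses are not known exactly. Their poses are not given: they have to be found in the camera images.
- reader: White desktop reader fixed to the bench, 204 (x) x 304 (y) x 180 mm. Origin on the bench below the middle of its head; x to its back, y to its left, z up. Flat deck 58 mm high. The head is 86 mm wide in y, x from -35 mm to the back, underside 106 mm high: things in the shuttle pass under it. In front of the shuttle's channel is a ledge (x -124 to -34 mm) with the shuttle's grip and the start key.
- shuttle (a joint): Position of the sliding shuttle, m: 0 at the start, with its right well (-y) out in the open at y = -120 mm of the reader and its left well under the head; 0.120 at the other stop, with the right well under the head and the left well out in the open at y = +120 mm. Slides with about 2.5 N of friction.
- shuttle_grip (a point): Middle of the upright black grip of the shuttle, a round post 18 mm thick (22 mm at its cap), top 18 mm above this point, foot on a steel tongue 20 mm below it. It moves along the reader's y with the shuttle, 102 mm in front of the wells' line.
- right_well (a point): Centre of the floor of the shuttle's right well: a round hole 38 mm wide and 36 mm deep, mouth 58 mm above the bench. Axes as the reader's.
- left_well (a point): Centre of the floor of the shuttle's left well, the same.
- start_key (a joint): Travel of the start key, m: 0 released, 0.005 right down; springs back, about 4 N.
- start_key_top (a point): Middle of the top of the round black start key, 24 mm wide, at the right end of the reader's front ledge; it is pressed straight down.
- rack: White vial rack fixed to the bench, 232 (x) x 56 (y) x 44 mm, with a single row of four round holes along its own x, which points to the robot's right. Origin on the bench under its middle. Its upper plate is 42 mm high, its inner floor 6 mm high.
- hole_1 (a point): Centre of the floor of the rack's left-hand hole (nearest the reader): 38 mm wide, 36 mm below the upper plate's top. Holes are 56 mm apart.
- hole_2 (a point): The same for the second hole.
- hole_3 (a point): The same for the third hole.
- hole_4 (a point): The same for the fourth, right-hand hole, free at the start.
- standard: Check standard: a solid metal cylinder 32 mm in diameter and 62 mm high with a dark knob 20 mm wide on top, 78 mm in all, 0.14 kg. Stands in one of the rack's holes 1 to 3. Origin at the centre of its underside, z up its axis.
- measured_vial: Screw-cap sample vial 32 mm in diameter and 72 mm high, cap the top 19 mm, about 0.055 kg. Stands in the shuttle's left well, under the head, at the start. Origin at the centre of its underside, z up its axis.
- waiting_vial_1: Another such vial, in one of the rack's holes 1 to 3; stays there.
- waiting_vial_2: Another such vial, in one of the rack's holes 1 to 3; stays there.
- grain_dish: Round black dish of grain, 110 mm wide and 26 mm high, on the bench; stays. Origin at the centre of its underside.
- lab_timer: White bench timer, 70 x 64 x 18 mm, lying on the bench; stays. Origin at the centre of its underside.

How it is judged:
On the way, in this order (a step that is already met when the one before it is completed fails the run):
1. the standard stands in the shuttle's right well and is let go (distance between standard and right_well below 0.006 m and angle between standard's own z axis and vertical below 0.1 rad and contact force between the fingers and standard below 0.3 N), for 0.2 s.
2. the shuttle is fully home at its other stop (within 3 mm), the standard in it and now under the head (value of joint shuttle above 0.117 m and distance between standard and right_well below 0.006 m), for 0.2 s.
3. the start key is pressed at least 4 mm down with the shuttle home (value of joint start_key above 0.004 m and value of joint shuttle above 0.117 m), for 0.05 s.
At the end, for the whole second after the job is handed in: The shuttle is home (joint over 0.117), the standard upright in its right well under the head (underside within 6 mm of the well's floor centre), the start key released, and the measured vial upright and at rest in one of the rack's holes (underside within 6 mm of the hole's floor centre) (all of step 2 and value of joint start_key below 0.002 m and angle between standard's own z axis and vertical below 0.1 rad and (distance between measured_vial and hole_1 below 0.006 m or distance between measured_vial and hole_2 below 0.006 m or distance between measured_vial and hole_3 below 0.006 m or distance between measured_vial and hole_4 below 0.006 m) and angle between measured_vial's own z axis and vertical below 0.15 rad and linear speed of measured_vial below 0.02 m/s); the robot touches nothing.
It fails at once if one of the two waiting vials is taken or knocked from its hole (moved over 15 mm) (distance of any of waiting_vial_1, waiting_vial_2 from where it was at the start of the episode above 0.015 m).
It fails at once if the grain dish or the timer is pushed over 15 mm (distance of any of grain_dish, lab_timer from where it was at the start of the episode above 0.015 m).
It also fails if it takes over 72 s, if anything falls off the work surface, if the arm or the gripper's body presses on something with over 40 N, if the wrist force passes 120 N, or if a joint passes its speed limit or range.

### The arm

A 6-joint arm with a two-finger parallel gripper is mounted at the origin on a cart in front of the work surface, level with it; the furniture and walls round the work are solid. World frame = base frame: x ahead of the robot, y to its left, z up, the work surface at z = 0. Lengths are in m, angles in rad, forces in N, time in s.
With the tool pointing down it reaches from about 0.3 to 0.875 m from the base axis. Payload 6.4 kg.
Tool frame: the origin (TCP) lies between the finger pads; the fingertips stand 19 mm ahead of it and the grasp point (between the pads) is the TCP (ctrl.finger_overhang is the distance from the TCP to the fingertips, in m); z points along the fingers, y is the line along which they close (so a half turn about z gives the same grasp; the last joint's range is limited). The gripper opens to 85 mm and grips with 20 to 120 N. Pads are 22 mm wide; open, the fingers measure 114 mm over their backs; the gripper's body (76 mm by 85 mm) begins 54 mm behind the grasp point. The pads swing forward as they close: fully open they stand 13 mm farther back than shut.
Start: joints at [1.082, 0.181, 1.607, -0, 1.354, -0.206], TCP at [0.16, 0.552, 0.25] pointing down, gripper open.
Joint ranges: [-2.99, 2.99], [-0.89, 2.07], [0.3, 2.58], [-1.14, 4.28], [0, 2.63], [-3.12, 3.12]. Speed limits (rad/s): [2.57, 2.57, 3.01, 3.14, 3.14, 3.14].

### API

Orientations are given as a unit quaternion [w, x, y, z].
In Python, from bench import ctrl gives the robot as it stands.
- The arm moves only by the tool step_arm, never from a script. Its argument "rows" is a list of rows, each an object of numbers: "fingers": the opening, from 0 (shut) to 1 (fully open); "dx", "dy", "dz": the shift along the tool's x, y, z in units of 250 mm (1.0 is 250 mm); "rx", "ry", "rz": the turn, a rotation vector about the tool's x, y, z in units of 180 degrees (1.0 is 180 degrees). In form: [{"fingers": .., "dx": .., "dy": .., "dz": .., "rx": .., "ry": .., "rz": ..}, ...]. A call has 1 to 8 rows; each row is the pose to reach, as a shift and turn from the pose commanded when the call began, along the tool's axes at that moment, turning the shorter way round; what a row does not reach only later rows make up. A row lasts 1/8 s, in which the tool goes at most 62.5 mm and 10.7 degrees, less where a joint would pass 70% of its speed; a pose out of reach is approached as far as the arm can. A call with a number of a shift or a turn outside -1 to 1 is refused whole. A call with a gripper value outside its range is refused whole. The fingers move at their own pace and stop on an object; "force" is the grip in N (left out, the last holds). Time passes only in rows, so rows that repeat a pose let the fingers close. It gives the time, the measured TCP pose, the force, the opening and the grip force at its end, in the units of the state.
- ctrl.get_obs(): the state, without advancing time (a new reading comes with each control period).
- ctrl.read_camera(name): name is "scene" or "top"; returns a dict with "color" (480x640x3 uint8, red, green, blue), "fx", "fy", "cx", "cy" (pixels), "R" (3x3) and "t" (3): a world point X has camera coordinates R X + t. Camera axes: x right, y down, z forward; pixel columns grow to the right and rows downward; lengths in m; the calibration is good to about 2 mm. A picture is of the moment at which its call begins. There is no depth.
- ctrl.sign_off(): hands the job in; it is judged then, once.
Trained networks look in a picture, given as the dict that the camera call returned (one of the last four; its "shot" number tells which), for a name from the list of things; names that differ only in an ending like _2 or _b are one class to them, and where a whole thing is asked for, a point or a joint stands for the part that bears it (a point fixed in the world has none). Each returns a list of dicts, best first, with "p" (0 to 1); they miss things now and then, are a little off and sometimes report something else, mostly with a low value. They report only what shows in the picture. A call takes as long as a camera call.
- ctrl.look_for(label, picture): "location" ([x, y, z] in m, in the coordinates of the camera as it stood for that picture, good to about 4 mm: the middle of the surface that is visible of it).
- ctrl.silhouettes(label, picture): "region" (480x640 bool, what is visible of it).
- ctrl.pinpoint(label, picture): "location" ([x, y, z] in m, in the coordinates of the camera as it stood for that picture, good to about 4 mm: a listed point, or the origin of a listed thing).
The state is a dict: "t": time; "joint_positions": joint angles; "qvel": joint speeds; "tau": joint torques, N m; "ee_pos": TCP position; "tool_rot": TCP orientation; "ft_force": force on the tool from outside, world axes, zero at the start; "moment": the same for the moment, N m; "width": opening from 0.0 (shut) to 1.0 (fully open); "finger_force": force on a finger pad.
Only numpy, scipy, OpenCV 4.12 (cv2) and the standard library are available. Lean on these libraries where they do the work, as an engineer would, in place of code of your own. Each camera call takes 0.05 s, during which the arm holds its last target. There are 200 camera calls.

## Working session

There is one attempt and no reset: what is moved stays moved. The work goes in short steps, Python scripts to look and compute and a tool call to move; the robot and the scene stay as the last step left them, time stands still between calls to the robot, and variables do not carry over. Pictures are saved under pics/ and viewed, at most 10 in all, crops included, and the job is handed in when it is done.

Besides the shell and the picture viewer there is one more tool, called as name(argument=value, ...), one argument or row to a line, values as JSON. step_arm: Moves the arm, as the interface text tells. Its arguments: {"type":"object","properties":{"rows":{"type":"array","items":{"type":"object","properties":{"fingers":{"type":"number"},"dx":{"type":"number","minimum":-1,"maximum":1},"dy":{"type":"number","minimum":-1,"maximum":1},"dz":{"type":"number","minimum":-1,"maximum":1},"rx":{"type":"number","minimum":-1,"maximum":1},"ry":{"type":"number","minimum":-1,"maximum":1},"rz":{"type":"number","minimum":-1,"maximum":1}}}},"force":{"type":"number"}},"required":["rows"]}

```bash
mkdir -p pics
cat > h.py <<'E'
from bench import ctrl
import numpy as np, cv2
def world(p,c): return np.array(c["R"]).T@(np.array(p)-np.array(c["t"]))
def save(c,n): cv2.imwrite(f"pics/{n}.png",cv2.cvtColor(c["color"],cv2.COLOR_RGB2BGR))
def pix(X,c):
    q=np.array(c["R"])@np.array(X)+c["t"]; return np.array([c["fx"]*q[0]/q[2]+c["cx"],c["fy"]*q[1]/q[2]+c["cy"]])
E
python3 - <<'E'
from h import *
np.set_printoptions(precision=4,suppress=True)
o=ctrl.get_obs();print(o["ee_pos"],o["tool_rot"],o["width"],ctrl.finger_overhang)
for n in("scene","top"):
    c=ctrl.read_camera(n);save(c,n+"0");print(n,"cam at",world([0,0,0],c),c["fx"])
    for l in "reader shuttle_grip right_well left_well start_key_top rack hole_1 hole_2 hole_3 hole_4 standard measured_vial waiting_vial_1 grain_dish lab_timer".split():
        for d in ctrl.pinpoint(l,c)[:3]:
            w=world(d["location"],c);print(l,round(d["p"],2),w,pix(w,c).round())
E
```

```text
[0.1602 0.5517 0.2494] [-0.0003  0.1409  0.99   -0.0008] 0.9999456809218258 0.019
scene cam at [ 0.0275 -0.8727  1.0768] 501.5683425497557
reader 0.92 [ 0.5874  0.1113 -0.0012] [272. 183.]
shuttle_grip 0.65 [0.4921 0.0476 0.0841] [254. 188.]
right_well 0.69 [ 0.5995 -0.0029  0.0164] [296. 199.]
left_well 0.63 [0.5877 0.1164 0.0192] [271. 177.]
start_key_top 0.64 [ 0.4956 -0.0127  0.0798] [267. 201.]
start_key_top 0.42 [ 0.4736 -0.2357 -0.0039] [308. 275.]
start_key_top 0.29 [ 0.4785 -0.2143  0.0046] [305. 267.]
rack 0.89 [ 0.4751 -0.2393 -0.0025] [309. 275.]
rack 0.71 [ 0.3819  0.0835 -0.0041] [218. 218.]
hole_1 0.97 [ 0.4813 -0.3235  0.0085] [331. 293.]
hole_1 0.82 [ 0.4768 -0.2718  0.0008] [317. 282.]
hole_1 0.73 [ 0.4774 -0.2151  0.0048] [305. 267.]
hole_2 0.97 [ 0.4813 -0.3235  0.0085] [331. 293.]
hole_2 0.82 [ 0.4768 -0.2718  0.0008] [317. 282.]
hole_2 0.73 [ 0.4774 -0.2151  0.0048] [305. 267.]
hole_3 0.97 [ 0.4813 -0.3235  0.0085] [331. 293.]
hole_3 0.82 [ 0.4768 -0.2718  0.0008] [317. 282.]
hole_3 0.73 [ 0.4774 -0.2151  0.0048] [305. 267.]
hole_4 0.97 [ 0.4813 -0.3235  0.0085]
[... 1188 characters left out ...]
96 -0.1537  0.0062] [315. 255.]
hole_2 0.74 [ 0.4824 -0.2688  0.0071] [365. 254.]
hole_3 0.89 [ 0.4752 -0.2139  0.0118] [341. 257.]
hole_3 0.88 [ 0.4796 -0.1537  0.0062] [315. 255.]
hole_3 0.74 [ 0.4824 -0.2688  0.0071] [365. 254.]
hole_4 0.89 [ 0.4752 -0.2139  0.0118] [341. 257.]
hole_4 0.88 [ 0.4796 -0.1537  0.0062] [315. 255.]
hole_4 0.74 [ 0.4824 -0.2688  0.0071] [365. 254.]
standard 0.52 [ 0.4768 -0.2086  0.0028] [338. 257.]
waiting_vial_1 0.8 [ 0.4756 -0.2697  0.0057] [365. 257.]
waiting_vial_1 0.8 [ 0.4745 -0.1572  0.0061] [316. 258.]
grain_dish 0.9 [ 0.4416 -0.5244 -0.001 ] [476. 271.]
lab_timer 0.88 [0.3822 0.0843 0.0063] [210. 299.]
lab_timer 0.72 [0.4905 0.0467 0.086 ] [222. 246.]
```

Run:
```python
import cv2
a=cv2.imread("pics/scene0.png")[120:320,180:400];b=cv2.imread("pics/top0.png")[170:320,180:400]
cv2.imwrite("pics/s0c.png",cv2.resize(a,None,fx=3,fy=3,interpolation=2));cv2.imwrite("pics/t0c.png",cv2.resize(b,None,fx=3.6,fy=3.6,interpolation=2))
```

```text
(no output)
```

View pics/s0c.png

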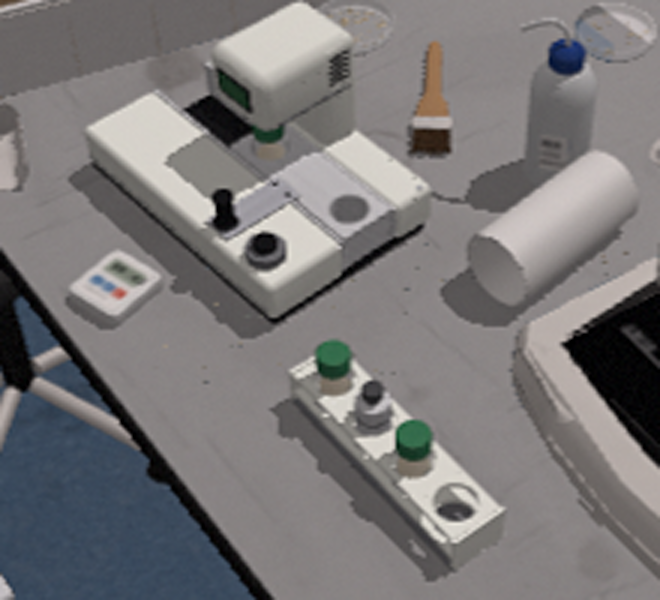

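View pics/t0c.png

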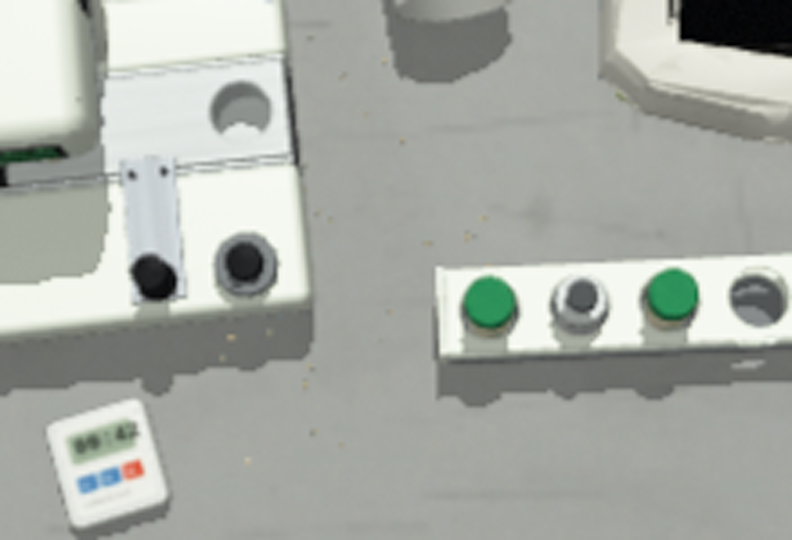

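Run:
```python
from h import *
np.set_printoptions(precision=4,suppress=True)
c=ctrl.read_camera("top")
R=np.array(c["R"]);C=world([0,0,0],c)
def bp(u,v,z):
    d=R.T@np.array([(u-c["cx"])/c["fx"],(v-c["cy"])/c["fy"],1]); return C+d*(z-C[2])/d[2]
for n,u,v,z in [("knob",583,295,.084),("well",240.5,110,.058),("key",245,263,.079),("grip",154,274,.102),("h4",759,297,.042),("v1",489,302,.078),("v3",670,297,.078),("chanL",8,188,.058),("chanR",292,160,.058),("rackL",438,268,.042),("rackR",790,255,.042)]:
    print(n,bp(u/3.6+180,v/3.6+170,z))
for k in range(2):
  c=ctrl.read_camera("scene") if k else c
  for l in("standard","measured_vial","waiting_vial_1","shuttle_grip","right_well","start_key_top","reader"):
    print(k,l,[(round(d["p"],2),world(d["location"],c)) for d in ctrl.pinpoint(l,c) if d["p"]>.3])
```

```text
knob [ 0.4747 -0.2139  0.084 ]
well [ 0.5977 -0.0026  0.058 ]
key [ 0.4969 -0.0091  0.079 ]
grip [0.4866 0.0423 0.102 ]
h4 [ 0.4793 -0.325   0.042 ]
v1 [ 0.4718 -0.1571  0.078 ]
v3 [ 0.474  -0.2668  0.078 ]
chanL [0.5492 0.141  0.058 ]
chanR [ 0.5655 -0.035   0.058 ]
rackL [ 0.4993 -0.1252  0.042 ]
rackR [ 0.5057 -0.3451  0.042 ]
0 standard [(0.52, array([ 0.4764, -0.2076,  0.0037]))]
0 measured_vial []
0 waiting_vial_1 [(0.78, array([ 0.4759, -0.2679,  0.0055])), (0.75, array([ 0.4761, -0.1567,  0.0073]))]
0 shuttle_grip [(0.86, array([0.4912, 0.0437, 0.0839]))]
0 right_well [(0.89, array([ 0.5985, -0.0026,  0.0224])), (0.69, array([ 0.4762, -0.2131,  0.0092]))]
0 start_key_top [(0.46, array([ 0.4989, -0.0062,  0.0791]))]
0 reader [(0.68, array([ 0.5823,  0.1163, -0.0022]))]
1 standard [(0.76, array([ 0.4698, -0.2128,  0.0028]))]
1 measured_vial [(0.68, array([0.5866, 0.114 , 0.0243])), (0.61, array([ 0.5992, -0.0033,  0.0178]))]
1 waiting_vial_1 [(0.71, array([ 0.4727, -0.1582,  0.0068])), (0.68, array([ 0.4771, -0.2661,  0.0069]))]
1 shuttle_grip [(0.97, array([0.4898, 0.0467, 0.0797])), (0.55, array([ 0.5863,  0.1119, -0.0014]))]
1 right_well [(0.92, array([ 0.6024, -0.0018,  0.0196]))]
1 start_key_top [(0.55, array([ 0.4972, -0.011 ,  0.0788]))]
1 reader [(0.95, array([ 0.5864,  0.1149, -0.0005]))]
```

```bash
cat >> h.py <<'E'
from scipy.spatial.transform import Rotation as Ro
def go(x,y,z,yaw=None):
    "print step_arm units from the present pose to a tool-down pose with tool y at world angle yaw (rad)"
    o=ctrl.get_obs();w,a,b,c_=o["tool_rot"];A=Ro.from_quat([a,b,c_,w])
    d=A.inv().apply(np.array([x,y,z])-o["ee_pos"])/.25
    if yaw is None: r=np.zeros(3)
    else:
        T=np.c_[[-np.sin(yaw)*-1,-np.cos(yaw),0],[np.cos(yaw),np.sin(yaw),0],[0,0,-1]]
        r=(A.inv()*Ro.from_matrix(T)).as_rotvec()/np.pi
    print("t",round(o["t"],2),"pos",np.round(o["ee_pos"],4),"d",np.round(d,4),"r",np.round(r,4),"F",np.round(o["ft_force"],1),"w",round(o["width"],3),round(float(o["finger_force"]),1) if np.isscalar(o["finger_force"]) else o["finger_force"])
E
python3 -c "
from h import *
T=lambda yaw:np.linalg.det(np.c_[[np.sin(yaw),-np.cos(yaw),0],[np.cos(yaw),np.sin(yaw),0],[0,0,-1]])
print(T(.3));go(.265,.297,.23,.03)"
```

```text
-0.9999999999999999Traceback (most recent call last):
  File "<string>", line 4, in <module>
    print(T(.3));go(.265,.297,.23,.03)
                 ~~^^^^^^^^^^^^^^^^^^^
  File "h.py", line 15, in go
    r=(A.inv()*Ro.from_matrix(T)).as_rotvec()/np.pi
               ~~~~~~~~~~~~~~^^^
  File "scipy/spatial/transform/_rotation.pyx", line 1143, in scipy.spatial.transform._rotation.Rotation.from_matrix
ValueError: Non-positive determinant (left-handed or null coordinate frame) in rotation matrix 0: [[ 0.0299955   0.99955003  0.        ]
 [-0.99955003  0.0299955   0.        ]
 [ 0.          0.         -1.        ]].
```

```bash
sed -i 's/\[-np.sin(yaw)\*-1,-np.cos(yaw),0\]/[-np.sin(yaw),np.cos(yaw),0]/' h.py
python3 -c "
from h import *
go(.265,.327,.23,.03)"
```

```text
t 2.4 pos [0.1604 0.5522 0.2503] d [-0.653  -0.7482  0.0811] r [-0.      0.      0.4004] F [-0.5  0.5  0.5] w 0.996 0.0
```

step_arm(
  rows=[
    {"fingers": 1,"dx": -0.65,"dy": -0.75,"dz": 0.08,"rz": 0.4},
    {"fingers": 1,"dx": -0.65,"dy": -0.75,"dz": 0.08,"rz": 0.4},
    {"fingers": 1,"dx": -0.65,"dy": -0.75,"dz": 0.08,"rz": 0.4},
    {"fingers": 1,"dx": -0.65,"dy": -0.75,"dz": 0.08,"rz": 0.4},
    {"fingers": 1,"dx": -0.65,"dy": -0.75,"dz": 0.08,"rz": 0.4},
    {"fingers": 1,"dx": -0.65,"dy": -0.75,"dz": 0.08,"rz": 0.4},
    {"fingers": 1,"dx": -0.65,"dy": -0.75,"dz": 0.08,"rz": 0.4},
    {"fingers": 1,"dx": -0.65,"dy": -0.75,"dz": 0.08,"rz": 0.4},
  ],
)

```text
validation failed for argument at $.ro...
```

```bash
python3 -c "
from h import *
go(.4745,-.2135,.18,.03)"
```

```text
t 2.4 pos [0.1604 0.5522 0.2503] d [-2.061  -2.5905  0.2811] r [-0.      0.      0.4004] F [-0.5  0.5  0.5] w 0.996 0.0
```

step_arm(
  rows=[
    {"fingers": 1.0,"dx": -0.65,"dy": -0.75,"dz": 0.08,"rx": 0.0,"ry": 0.0,"rz": 0.4},
    {"fingers": 1.0,"dx": -0.65,"dy": -0.75,"dz": 0.08,"rx": 0.0,"ry": 0.0,"rz": 0.4},
    {"fingers": 1.0,"dx": -0.65,"dy": -0.75,"dz": 0.08,"rx": 0.0,"ry": 0.0,"rz": 0.4},
    {"fingers": 1.0,"dx": -0.65,"dy": -0.75,"dz": 0.08,"rx": 0.0,"ry": 0.0,"rz": 0.4},
    {"fingers": 1.0,"dx": -0.65,"dy": -0.75,"dz": 0.08,"rx": 0.0,"ry": 0.0,"rz": 0.4},
    {"fingers": 1.0,"dx": -0.65,"dy": -0.75,"dz": 0.08,"rx": 0.0,"ry": 0.0,"rz": 0.4},
    {"fingers": 1.0,"dx": -0.65,"dy": -0.75,"dz": 0.08,"rx": 0.0,"ry": 0.0,"rz": 0.4},
    {"fingers": 1.0,"dx": -0.65,"dy": -0.75,"dz": 0.08,"rx": 0.0,"ry": 0.0,"rz": 0.4},
  ],
  force=40,
)

```text
t: 3.4
ee_pos: [0.2643, 0.3267, 0.2304]
tool_rot: [0.0, 0.696, 0.718, 0.0]
ft_force: [-0.5, -0.5, -0.4]
width: 0.999
finger_force: 0.0
```

step_arm(
  rows=[
    {"fingers": 1.0,"dx": -1.0,"dy": 0.4,"dz": 0.0,"rx": 0.0,"ry": 0.0,"rz": 0.0},
    {"fingers": 1.0,"dx": -1.0,"dy": 0.4,"dz": 0.0,"rx": 0.0,"ry": 0.0,"rz": 0.0},
    {"fingers": 1.0,"dx": -1.0,"dy": 0.4,"dz": 0.0,"rx": 0.0,"ry": 0.0,"rz": 0.0},
    {"fingers": 1.0,"dx": -1.0,"dy": 0.4,"dz": 0.0,"rx": 0.0,"ry": 0.0,"rz": 0.0},
    {"fingers": 1.0,"dx": -1.0,"dy": 0.4,"dz": 0.0,"rx": 0.0,"ry": 0.0,"rz": 0.0},
  ],
)

```text
t: 4.03
ee_pos: [0.3731, 0.077, 0.2307]
tool_rot: [0.001, 0.696, 0.718, 0.0]
ft_force: [-0.1, 0.4, -0.5]
width: 0.998
finger_force: 0.0
```

step_arm(
  rows=[
    {"fingers": 1.0,"dx": -1.0,"dy": 0.4,"dz": 0.0,"rx": 0.0,"ry": 0.0,"rz": 0.0},
    {"fingers": 1.0,"dx": -1.0,"dy": 0.4,"dz": 0.0,"rx": 0.0,"ry": 0.0,"rz": 0.0},
    {"fingers": 1.0,"dx": -1.0,"dy": 0.4,"dz": 0.0,"rx": 0.0,"ry": 0.0,"rz": 0.0},
    {"fingers": 1.0,"dx": -1.0,"dy": 0.4,"dz": 0.0,"rx": 0.0,"ry": 0.0,"rz": 0.0},
    {"fingers": 1.0,"dx": -1.0,"dy": 0.4,"dz": 0.0,"rx": 0.0,"ry": 0.0,"rz": 0.0},
    {"fingers": 1.0,"dx": -1.0,"dy": 0.4,"dz": 0.0,"rx": 0.0,"ry": 0.0,"rz": 0.0},
  ],
)

```text
t: 4.78
ee_pos: [0.4797, -0.1672, 0.2299]
tool_rot: [-0.001, 0.696, 0.718, -0.0]
ft_force: [-0.2, -0.7, -0.5]
width: 1.004
finger_force: 0.0
```

```bash
python3 -c "
from h import *
go(.4745,-.2135,.064,.03)"
```

```text
t 4.78 pos [ 0.4797 -0.1672  0.2299] d [-0.185  -0.026   0.6633] r [-0.0003 -0.0003  0.0005] F [-0.2 -0.7 -0.5] w 1.004 0.0
```

step_arm(
  rows=[
    {"fingers": 1.0,"dx": -0.185,"dy": -0.025,"dz": 0.2,"rx": 0.0,"ry": 0.0,"rz": 0.0},
    {"fingers": 1.0,"dx": -0.185,"dy": -0.025,"dz": 0.3,"rx": 0.0,"ry": 0.0,"rz": 0.0},
    {"fingers": 1.0,"dx": -0.185,"dy": -0.025,"dz": 0.4,"rx": 0.0,"ry": 0.0,"rz": 0.0},
    {"fingers": 1.0,"dx": -0.185,"dy": -0.025,"dz": 0.5,"rx": 0.0,"ry": 0.0,"rz": 0.0},
    {"fingers": 1.0,"dx": -0.185,"dy": -0.025,"dz": 0.6,"rx": 0.0,"ry": 0.0,"rz": 0.0},
    {"fingers": 1.0,"dx": -0.185,"dy": -0.025,"dz": 0.66,"rx": 0.0,"ry": 0.0,"rz": 0.0},
    {"fingers": 1.0,"dx": -0.185,"dy": -0.025,"dz": 0.66,"rx": 0.0,"ry": 0.0,"rz": 0.0},
  ],
)

```text
t: 5.65
ee_pos: [0.4743, -0.2115, 0.0646]
tool_rot: [-0.001, 0.695, 0.719, -0.0]
ft_force: [0.0, 0.5, 0.1]
width: 1.002
finger_force: 0.0
```

step_arm(
  rows=[
    {"fingers": 0.3,"dx": 0.0,"dy": 0.0,"dz": 0.0,"rx": 0.0,"ry": 0.0,"rz": 0.0},
    {"fingers": 0.0,"dx": 0.0,"dy": 0.0,"dz": 0.0,"rx": 0.0,"ry": 0.0,"rz": 0.0},
    {"fingers": 0.0,"dx": 0.0,"dy": 0.0,"dz": 0.0,"rx": 0.0,"ry": 0.0,"rz": 0.0},
    {"fingers": 0.0,"dx": 0.0,"dy": 0.0,"dz": 0.0,"rx": 0.0,"ry": 0.0,"rz": 0.0},
    {"fingers": 0.0,"dx": 0.0,"dy": 0.0,"dz": 0.0,"rx": 0.0,"ry": 0.0,"rz": 0.0},
    {"fingers": 0.0,"dx": 0.0,"dy": 0.0,"dz": 0.0,"rx": 0.0,"ry": 0.0,"rz": 0.0},
    {"fingers": 0.0,"dx": 0.0,"dy": 0.0,"dz": 0.0,"rx": 0.0,"ry": 0.0,"rz": 0.0},
    {"fingers": 0.0,"dx": 0.0,"dy": 0.0,"dz": 0.0,"rx": 0.0,"ry": 0.0,"rz": 0.0},
  ],
  force=40,
)

```text
t: 6.65
ee_pos: [0.4755, -0.2136, 0.0662]
tool_rot: [0.001, 0.696, 0.718, 0.0]
ft_force: [-0.1, 0.7, 5.9]
width: 0.357
finger_force: 39.5
```

```bash
python3 -c "
from h import *
go(.599,-.0026,.17,.095)
for n in('scene','top'): 
  c=ctrl.read_camera(n);save(c,n+'1')
a=cv2.imread('pics/scene1.png')[200:320,240:360];b=cv2.imread('pics/top1.png')[200:320,280:400]
cv2.imwrite('pics/m1.png',cv2.resize(np.hstack([a,b]),None,fx=3.3,fy=3.3,interpolation=2))
"
```

```text
t 6.65 pos [ 0.4755 -0.2136  0.0662] d [ 0.8278  0.5205 -0.4154] r [ 0.0004  0.0003 -0.0203] F [-0.1  0.7  5.9] w 0.357 39.5
```

View pics/m1.png

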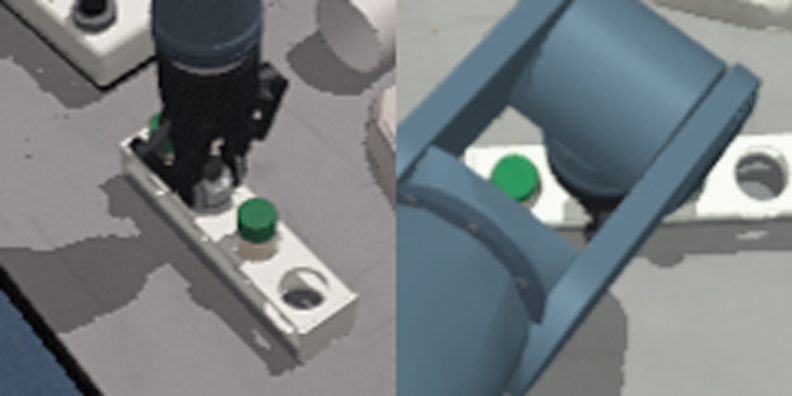

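step_arm(
  rows=[
    {"fingers": 0.0,"dx": 0.0,"dy": 0.0,"dz": -0.15,"rx": 0.0,"ry": 0.0,"rz": 0.0},
    {"fingers": 0.0,"dx": 0.0,"dy": 0.0,"dz": -0.3,"rx": 0.0,"ry": 0.0,"rz": 0.0},
    {"fingers": 0.0,"dx": 0.0,"dy": 0.0,"dz": -0.45,"rx": 0.0,"ry": 0.0,"rz": 0.0},
    {"fingers": 0.0,"dx": 0.2,"dy": 0.13,"dz": -0.45,"rx": 0.0,"ry": 0.0,"rz": 0.0},
    {"fingers": 0.0,"dx": 0.4,"dy": 0.26,"dz": -0.45,"rx": 0.0,"ry": 0.0,"rz": -0.02},
    {"fingers": 0.0,"dx": 0.6,"dy": 0.39,"dz": -0.45,"rx": 0.0,"ry": 0.0,"rz": -0.02},
    {"fingers": 0.0,"dx": 0.82,"dy": 0.52,"dz": -0.45,"rx": 0.0,"ry": 0.0,"rz": -0.02},
    {"fingers": 0.0,"dx": 0.82,"dy": 0.52,"dz": -0.45,"rx": 0.0,"ry": 0.0,"rz": -0.02},
  ],
)

```text
t: 7.75
ee_pos: [0.5992, 0.0, 0.1771]
tool_rot: [-0.001, 0.671, 0.741, 0.0]
ft_force: [0.8, -1.4, -1.8]
width: 0.356
finger_force: 40.9
```

step_arm(
  rows=[
    {"fingers": 0.0,"dx": 0.0,"dy": 0.0,"dz": 0.0,"rx": 0.0,"ry": 0.0,"rz": 0.0},
  ],
)

```text
t: 7.88
ee_pos: [0.5978, -0.0039, 0.177]
tool_rot: [-0.001, 0.673, 0.74, -0.001]
ft_force: [-0.5, 0.7, -3.1]
width: 0.355
finger_force: 40.9
```

```bash
python3 -c "
from h import *
go(.599,-.0024,.082,.095)
for n in('scene','top'): 
  c=ctrl.read_camera(n);save(c,n+'2')
  print(n,[(l,round(d['p'],2),world(d['location'],c).round(4)) for l in('standard','right_well','waiting_vial_1') for d in ctrl.pinpoint(l,c)if d['p']>.3])
a=cv2.imread('pics/scene2.png')[120:240,220:340];b=cv2.imread('pics/top2.png')[140:260,180:300]
cv2.imwrite('pics/m2.png',cv2.resize(np.hstack([a,b]),None,fx=3.3,fy=3.3,interpolation=2))
"
```

```text
t 7.88 pos [ 0.5978 -0.0039  0.177 ] d [0.0056 0.0059 0.3799] r [-0.0006 -0.      0.0001] F [-0.5  0.7 -3.1] w 0.355 40.9
scene [('standard', 0.63, array([ 0.5959, -0.0019,  0.1168])), ('right_well', 0.84, array([ 0.5984, -0.0015,  0.0199])), ('waiting_vial_1', 0.5, array([ 0.4771, -0.2672,  0.004 ])), ('waiting_vial_1', 0.44, array([ 0.4719, -0.1548,  0.0086]))]
top [('standard', 0.61, array([ 0.6012, -0.001 ,  0.116 ])), ('right_well', 0.66, array([ 0.5977, -0.0021,  0.0227])), ('waiting_vial_1', 0.77, array([ 0.4771, -0.268 ,  0.0035])), ('waiting_vial_1', 0.6, array([ 0.4734, -0.1585,  0.0055])), ('waiting_vial_1', 0.55, array([ 0.4782, -0.2141,  0.0103]))]
```

View pics/m2.png

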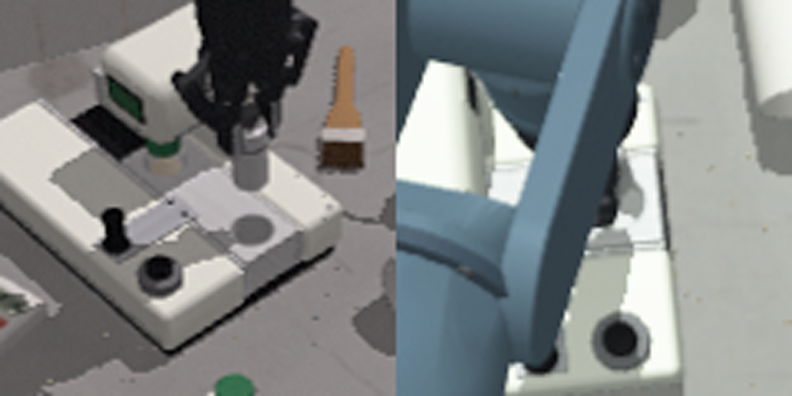

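step_arm(
  rows=[
    {"fingers": 0.0,"dx": 0.004,"dy": 0.004,"dz": 0.1,"rx": 0.0,"ry": 0.0,"rz": 0.0},
    {"fingers": 0.0,"dx": 0.004,"dy": 0.004,"dz": 0.18,"rx": 0.0,"ry": 0.0,"rz": 0.0},
    {"fingers": 0.0,"dx": 0.004,"dy": 0.004,"dz": 0.22,"rx": 0.0,"ry": 0.0,"rz": 0.0},
    {"fingers": 0.0,"dx": 0.004,"dy": 0.004,"dz": 0.24,"rx": 0.0,"ry": 0.0,"rz": 0.0},
    {"fingers": 0.0,"dx": 0.004,"dy": 0.004,"dz": 0.26,"rx": 0.0,"ry": 0.0,"rz": 0.0},
  ],
)

```text
t: 8.9
ee_pos: [0.5998, -0.0032, 0.1131]
tool_rot: [0.0, 0.673, 0.74, 0.0]
ft_force: [0.0, 0.1, -1.4]
width: 0.354
finger_force: 40.9
```

step_arm(
  rows=[
    {"fingers": 0.0,"dx": 0.0,"dy": 0.0,"dz": 0.03,"rx": 0.0,"ry": 0.0,"rz": 0.0},
    {"fingers": 0.0,"dx": 0.0,"dy": 0.0,"dz": 0.06,"rx": 0.0,"ry": 0.0,"rz": 0.0},
    {"fingers": 0.0,"dx": 0.0,"dy": 0.0,"dz": 0.09,"rx": 0.0,"ry": 0.0,"rz": 0.0},
    {"fingers": 0.0,"dx": 0.0,"dy": 0.0,"dz": 0.11,"rx": 0.0,"ry": 0.0,"rz": 0.0},
    {"fingers": 0.0,"dx": 0.0,"dy": 0.0,"dz": 0.12,"rx": 0.0,"ry": 0.0,"rz": 0.0},
    {"fingers": 0.0,"dx": 0.0,"dy": 0.0,"dz": 0.12,"rx": 0.0,"ry": 0.0,"rz": 0.0},
  ],
)

```text
t: 9.65
ee_pos: [0.5994, -0.0031, 0.0828]
tool_rot: [0.0, 0.673, 0.74, -0.0]
ft_force: [-0.7, -0.8, -1.8]
width: 0.354
finger_force: 40.9
```

step_arm(
  rows=[
    {"fingers": 0.0,"dx": 0.0,"dy": 0.0,"dz": 0.005,"rx": 0.0,"ry": 0.0,"rz": 0.0},
    {"fingers": 0.9,"dx": 0.0,"dy": 0.0,"dz": 0.005,"rx": 0.0,"ry": 0.0,"rz": 0.0},
    {"fingers": 0.9,"dx": 0.0,"dy": 0.0,"dz": 0.005,"rx": 0.0,"ry": 0.0,"rz": 0.0},
    {"fingers": 0.9,"dx": 0.0,"dy": 0.0,"dz": 0.005,"rx": 0.0,"ry": 0.0,"rz": 0.0},
    {"fingers": 0.9,"dx": 0.0,"dy": 0.0,"dz": 0.005,"rx": 0.0,"ry": 0.0,"rz": 0.0},
    {"fingers": 0.9,"dx": 0.0,"dy": 0.0,"dz": 0.0,"rx": 0.0,"ry": 0.0,"rz": 0.0},
    {"fingers": 0.9,"dx": 0.0,"dy": 0.0,"dz": -0.2,"rx": 0.0,"ry": 0.0,"rz": 0.0},
    {"fingers": 0.9,"dx": 0.0,"dy": 0.0,"dz": -0.4,"rx": 0.0,"ry": 0.0,"rz": 0.0},
  ],
)

```text
t: 10.65
ee_pos: [0.5988, -0.003, 0.1833]
tool_rot: [-0.001, 0.673, 0.74, -0.0]
ft_force: [0.6, 1.1, 0.7]
width: 0.901
finger_force: 0.0
```

```bash
python3 -c "
from h import *
go(.4895,.045,.14,.095)
for n in('scene','top'): 
  c=ctrl.read_camera(n);save(c,n+'3')
  print(n,[(l,round(d['p'],2),world(d['location'],c).round(4)) for l in('standard','right_well','shuttle_grip') for d in ctrl.pinpoint(l,c)if d['p']>.3])
a=cv2.imread('pics/scene3.png')[120:240,220:340];b=cv2.imread('pics/top3.png')[140:260,180:300]
cv2.imwrite('pics/m3.png',cv2.resize(np.hstack([a,b]),None,fx=3.3,fy=3.3,interpolation=2))
"
```

```text
t 10.65 pos [ 0.5988 -0.003   0.1833] d [ 0.232  -0.4169  0.1742] r [-0.0005 -0.0002 -0.0003] F [0.6 1.1 0.7] w 0.901 0.0
scene [('standard', 0.45, array([ 0.5974, -0.0063,  0.0166])), ('right_well', 0.7, array([ 0.5958, -0.    ,  0.0181])), ('right_well', 0.44, array([ 0.4789, -0.2699,  0.0073])), ('shuttle_grip', 0.75, array([0.49  , 0.0467, 0.0816]))]
top [('standard', 0.57, array([6.014e-01, 4.000e-04, 2.080e-02])), ('right_well', 0.82, array([ 0.5992, -0.0013,  0.0226])), ('shuttle_grip', 0.82, array([0.4892, 0.0452, 0.0804])), ('shuttle_grip', 0.67, array([ 0.4787, -0.2379, -0.0022]))]
```

View pics/m3.png

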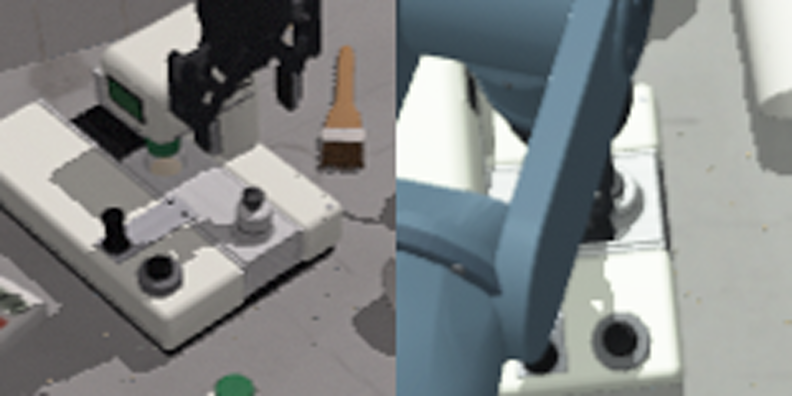

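step_arm(
  rows=[
    {"fingers": 0.6,"dx": 0.1,"dy": -0.2,"dz": 0.0,"rx": 0.0,"ry": 0.0,"rz": 0.0},
    {"fingers": 0.6,"dx": 0.234,"dy": -0.417,"dz": 0.0,"rx": 0.0,"ry": 0.0,"rz": 0.0},
    {"fingers": 0.6,"dx": 0.234,"dy": -0.417,"dz": 0.0,"rx": 0.0,"ry": 0.0,"rz": 0.0},
    {"fingers": 0.6,"dx": 0.234,"dy": -0.417,"dz": 0.1,"rx": 0.0,"ry": 0.0,"rz": 0.0},
    {"fingers": 0.6,"dx": 0.234,"dy": -0.417,"dz": 0.2,"rx": 0.0,"ry": 0.0,"rz": 0.0},
    {"fingers": 0.6,"dx": 0.234,"dy": -0.417,"dz": 0.3,"rx": 0.0,"ry": 0.0,"rz": 0.0},
    {"fingers": 0.6,"dx": 0.234,"dy": -0.417,"dz": 0.38,"rx": 0.0,"ry": 0.0,"rz": 0.0},
    {"fingers": 0.6,"dx": 0.234,"dy": -0.417,"dz": 0.38,"rx": 0.0,"ry": 0.0,"rz": 0.0},
  ],
)

```text
t: 12.05
ee_pos: [0.4889, 0.0453, 0.0857]
tool_rot: [-0.002, 0.673, 0.74, -0.001]
ft_force: [0.0, -0.1, -0.4]
width: 0.6
finger_force: 0.0
```

step_arm(
  rows=[
    {"fingers": 0.0,"dx": 0.0,"dy": 0.0,"dz": 0.0,"rx": 0.0,"ry": 0.0,"rz": 0.0},
    {"fingers": 0.0,"dx": 0.0,"dy": 0.0,"dz": 0.0,"rx": 0.0,"ry": 0.0,"rz": 0.0},
    {"fingers": 0.0,"dx": 0.0,"dy": 0.0,"dz": 0.0,"rx": 0.0,"ry": 0.0,"rz": 0.0},
    {"fingers": 0.0,"dx": 0.0,"dy": 0.0,"dz": 0.0,"rx": 0.0,"ry": 0.0,"rz": 0.0},
    {"fingers": 0.0,"dx": 0.0,"dy": 0.0,"dz": 0.0,"rx": 0.0,"ry": 0.0,"rz": 0.0},
    {"fingers": 0.0,"dx": 0.0,"dy": 0.0,"dz": 0.0,"rx": 0.0,"ry": 0.0,"rz": 0.0},
  ],
  force=30,
)

```text
t: 12.8
ee_pos: [0.4902, 0.0451, 0.0887]
tool_rot: [0.0, 0.673, 0.74, -0.0]
ft_force: [-4.3, -2.9, 6.0]
width: 0.222
finger_force: 29.3
```

step_arm(
  rows=[
    {"fingers": 0.0,"dx": 0.03,"dy": 0.0,"dz": 0.0,"rx": 0.0,"ry": 0.0,"rz": 0.0},
    {"fingers": 0.0,"dx": 0.06,"dy": 0.0,"dz": 0.0,"rx": 0.0,"ry": 0.0,"rz": 0.0},
    {"fingers": 0.0,"dx": 0.1,"dy": 0.0,"dz": 0.0,"rx": 0.0,"ry": 0.0,"rz": 0.0},
    {"fingers": 0.0,"dx": 0.14,"dy": 0.0,"dz": 0.0,"rx": 0.0,"ry": 0.0,"rz": 0.0},
    {"fingers": 0.0,"dx": 0.18,"dy": 0.0,"dz": 0.0,"rx": 0.0,"ry": 0.0,"rz": 0.0},
    {"fingers": 0.0,"dx": 0.22,"dy": 0.0,"dz": 0.0,"rx": 0.0,"ry": 0.0,"rz": 0.0},
    {"fingers": 0.0,"dx": 0.26,"dy": 0.0,"dz": 0.0,"rx": 0.0,"ry": 0.0,"rz": 0.0},
  ],
)

```text
t: 13.68
ee_pos: [0.4835, 0.1099, 0.0886]
tool_rot: [-0.0, 0.673, 0.74, -0.001]
ft_force: [-6.6, -4.0, 7.7]
width: 0.221
finger_force: 29.5
```

step_arm(
  rows=[
    {"fingers": 0.0,"dx": 0.04,"dy": 0.0,"dz": 0.0,"rx": 0.0,"ry": 0.0,"rz": 0.0},
    {"fingers": 0.0,"dx": 0.08,"dy": 0.0,"dz": 0.0,"rx": 0.0,"ry": 0.0,"rz": 0.0},
    {"fingers": 0.0,"dx": 0.12,"dy": 0.0,"dz": 0.0,"rx": 0.0,"ry": 0.0,"rz": 0.0},
    {"fingers": 0.0,"dx": 0.16,"dy": 0.0,"dz": 0.0,"rx": 0.0,"ry": 0.0,"rz": 0.0},
    {"fingers": 0.0,"dx": 0.19,"dy": 0.0,"dz": 0.0,"rx": 0.0,"ry": 0.0,"rz": 0.0},
    {"fingers": 0.0,"dx": 0.21,"dy": 0.0,"dz": 0.0,"rx": 0.0,"ry": 0.0,"rz": 0.0},
    {"fingers": 0.0,"dx": 0.22,"dy": 0.0,"dz": 0.0,"rx": 0.0,"ry": 0.0,"rz": 0.0},
  ],
)

```text
t: 14.55
ee_pos: [0.4777, 0.1647, 0.0886]
tool_rot: [-0.0, 0.673, 0.74, -0.001]
ft_force: [-9.6, -11.1, 10.8]
width: 0.218
finger_force: 29.6
```

step_arm(
  rows=[
    {"fingers": 0.0,"dx": 0.008,"dy": 0.0,"dz": 0.0,"rx": 0.0,"ry": 0.0,"rz": 0.0},
    {"fingers": 0.0,"dx": 0.012,"dy": 0.0,"dz": 0.0,"rx": 0.0,"ry": 0.0,"rz": 0.0},
  ],
)

```text
t: 14.8
ee_pos: [0.4778, 0.1649, 0.0886]
tool_rot: [0.001, 0.672, 0.74, -0.003]
ft_force: [-8.1, -20.6, 12.8]
width: 0.222
finger_force: 29.7
```

step_arm(
  rows=[
    {"fingers": 0.6,"dx": 0.0,"dy": 0.0,"dz": 0.0,"rx": 0.0,"ry": 0.0,"rz": 0.0},
    {"fingers": 0.6,"dx": 0.0,"dy": 0.0,"dz": 0.0,"rx": 0.0,"ry": 0.0,"rz": 0.0},
    {"fingers": 0.6,"dx": 0.0,"dy": 0.0,"dz": 0.0,"rx": 0.0,"ry": 0.0,"rz": 0.0},
    {"fingers": 0.6,"dx": 0.0,"dy": 0.0,"dz": -0.15,"rx": 0.0,"ry": 0.0,"rz": 0.0},
    {"fingers": 0.4,"dx": 0.0,"dy": 0.0,"dz": -0.3,"rx": 0.0,"ry": 0.0,"rz": 0.0},
    {"fingers": 0.0,"dx": -0.2,"dy": 0.0,"dz": -0.3,"rx": 0.0,"ry": 0.0,"rz": 0.0},
    {"fingers": 0.0,"dx": -0.4,"dy": 0.0,"dz": -0.3,"rx": 0.0,"ry": 0.0,"rz": 0.0},
    {"fingers": 0.0,"dx": -0.6,"dy": 0.0,"dz": -0.3,"rx": 0.0,"ry": 0.0,"rz": 0.0},
  ],
)

```text
t: 15.8
ee_pos: [0.4929, 0.0174, 0.1631]
tool_rot: [0.0, 0.673, 0.74, 0.0]
ft_force: [0.9, -0.5, -0.1]
width: 0.001
finger_force: 0.0
```

```bash
python3 -c "
from h import *
for n in('scene','top'): 
  c=ctrl.read_camera(n);save(c,n+'4')
  print(n,[(l,round(d['p'],2),world(d['location'],c).round(4)) for l in('standard','left_well','measured_vial','shuttle_grip','start_key_top') for d in ctrl.pinpoint(l,c)if d['p']>.3])
go(.4975,-.0085,.12,.095)
a=cv2.imread('pics/scene4.png')[120:240,180:340];b=cv2.imread('pics/top4.png')[140:260,100:260]
cv2.imwrite('pics/m4.png',cv2.resize(np.hstack([a,b]),None,fx=2.5,fy=2.5,interpolation=2))
"
```

```text
scene [('standard', 0.61, array([0.5852, 0.1149, 0.017 ])), ('left_well', 0.76, array([0.5735, 0.2346, 0.0245])), ('left_well', 0.67, array([ 0.4389, -0.5241, -0.0014])), ('shuttle_grip', 0.56, array([0.4783, 0.1699, 0.0831])), ('start_key_top', 0.47, array([ 0.4968, -0.0125,  0.0766]))]
top [('left_well', 0.76, array([0.5735, 0.2375, 0.0228])), ('measured_vial', 0.71, array([ 0.4821, -0.2701,  0.0079])), ('shuttle_grip', 0.48, array([ 0.4809, -0.2386,  0.0015])), ('start_key_top', 0.59, array([ 0.501 , -0.0074,  0.0803])), ('start_key_top', 0.46, array([ 0.477 , -0.1566,  0.007 ]))]
t 16.4 pos [0.4925 0.0193 0.1627] d [-0.1126  0.0093  0.1709] r [-0.     -0.      0.0002] F [-0.3  0.5 -1.3] w -0.0 0.0
```

View pics/m4.png

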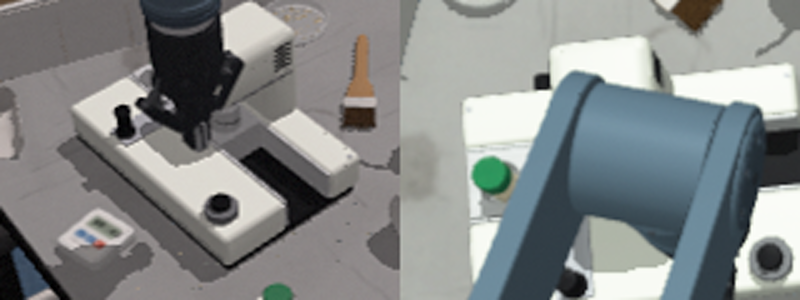

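step_arm(
  rows=[
    {"fingers": 0.0,"dx": -0.113,"dy": 0.01,"dz": 0.05,"rx": 0.0,"ry": 0.0,"rz": 0.0},
    {"fingers": 0.0,"dx": -0.113,"dy": 0.01,"dz": 0.15,"rx": 0.0,"ry": 0.0,"rz": 0.0},
    {"fingers": 0.0,"dx": -0.113,"dy": 0.01,"dz": 0.22,"rx": 0.0,"ry": 0.0,"rz": 0.0},
    {"fingers": 0.0,"dx": -0.113,"dy": 0.01,"dz": 0.25,"rx": 0.0,"ry": 0.0,"rz": 0.0},
    {"fingers": 0.0,"dx": -0.113,"dy": 0.01,"dz": 0.265,"rx": 0.0,"ry": 0.0,"rz": 0.0},
    {"fingers": 0.0,"dx": -0.113,"dy": 0.01,"dz": 0.28,"rx": 0.0,"ry": 0.0,"rz": 0.0},
  ],
)

```text
t: 17.15
ee_pos: [0.498, -0.0092, 0.0933]
tool_rot: [0.0, 0.673, 0.74, 0.0]
ft_force: [-3.0, 1.2, 3.9]
width: 0.001
finger_force: 1.9
```

step_arm(
  rows=[
    {"fingers": 0.0,"dx": 0.0,"dy": 0.0,"dz": 0.008,"rx": 0.0,"ry": 0.0,"rz": 0.0},
    {"fingers": 0.0,"dx": 0.0,"dy": 0.0,"dz": 0.012,"rx": 0.0,"ry": 0.0,"rz": 0.0},
  ],
)

```text
t: 17.4
ee_pos: [0.4982, -0.0092, 0.0925]
tool_rot: [0.0, 0.673, 0.74, -0.0]
ft_force: [-13.2, 3.0, 31.1]
width: 0.004
finger_force: 15.3
```

step_arm(
  rows=[
    {"fingers": 0.0,"dx": 0.0,"dy": 0.0,"dz": 0.0,"rx": 0.0,"ry": 0.0,"rz": 0.0},
    {"fingers": 0.0,"dx": 0.0,"dy": 0.0,"dz": -0.15,"rx": 0.0,"ry": 0.0,"rz": 0.0},
    {"fingers": 0.0,"dx": 0.0,"dy": 0.0,"dz": -0.35,"rx": 0.0,"ry": 0.0,"rz": 0.0},
    {"fingers": 0.6,"dx": 0.25,"dy": 0.0,"dz": -0.4,"rx": 0.0,"ry": 0.0,"rz": 0.0},
    {"fingers": 0.9,"dx": 0.5,"dy": 0.0,"dz": -0.4,"rx": 0.0,"ry": 0.0,"rz": 0.0},
    {"fingers": 0.9,"dx": 0.75,"dy": 0.0,"dz": -0.4,"rx": 0.0,"ry": 0.0,"rz": 0.0},
    {"fingers": 0.9,"dx": 0.97,"dy": 0.0,"dz": -0.4,"rx": 0.0,"ry": 0.0,"rz": 0.0},
    {"fingers": 0.9,"dx": 0.97,"dy": 0.0,"dz": -0.4,"rx": 0.0,"ry": 0.0,"rz": 0.0},
  ],
)

```text
t: 18.4
ee_pos: [0.4743, 0.2357, 0.1904]
tool_rot: [0.0, 0.671, 0.742, 0.001]
ft_force: [0.9, -0.3, -0.9]
width: 0.899
finger_force: 0.0
```

```bash
python3 -c "
from h import *
for n in('scene','top'): 
  c=ctrl.read_camera(n);save(c,n+'5')
  print(n,[(l,round(d['p'],2),world(d['location'],c).round(4)) for l in('left_well','measured_vial','start_key_top') for d in ctrl.pinpoint(l,c)if d['p']>.3])
R=np.array(c['R']);C=world([0,0,0],c)
d=R.T@np.array([(137.2-c['cx'])/c['fx'],(211.2-c['cy'])/c['fy'],1]);print(C+d*(.094-C[2])/d[2])
go(.576,.236,.082,.095)
"
```

```text
scene [('left_well', 0.66, array([0.5716, 0.2336, 0.0237])), ('measured_vial', 0.56, array([0.5734, 0.2341, 0.0186])), ('start_key_top', 0.72, array([0.5721, 0.2337, 0.0225])), ('start_key_top', 0.56, array([ 0.4962, -0.0152,  0.0797]))]
top [('left_well', 0.61, array([0.5739, 0.239 , 0.0241])), ('measured_vial', 0.84, array([0.5722, 0.2335, 0.0212])), ('start_key_top', 0.53, array([ 0.4997, -0.0073,  0.0784]))]
[0.56689364 0.23181222 0.094     ]
t 18.8 pos [0.4754 0.2309 0.1899] d [-0.0169  0.4026  0.4315] r [ 0.0001  0.     -0.0009] F [-0.5 -0.3 -1.2] w 0.903 0.0
```

step_arm(
  rows=[
    {"fingers": 0.9,"dx": -0.019,"dy": 0.2,"dz": 0.0,"rx": 0.0,"ry": 0.0,"rz": 0.0},
    {"fingers": 0.9,"dx": -0.019,"dy": 0.395,"dz": 0.0,"rx": 0.0,"ry": 0.0,"rz": 0.0},
    {"fingers": 0.9,"dx": -0.019,"dy": 0.395,"dz": 0.0,"rx": 0.0,"ry": 0.0,"rz": 0.0},
    {"fingers": 0.9,"dx": -0.019,"dy": 0.395,"dz": 0.1,"rx": 0.0,"ry": 0.0,"rz": 0.0},
    {"fingers": 0.9,"dx": -0.019,"dy": 0.395,"dz": 0.2,"rx": 0.0,"ry": 0.0,"rz": 0.0},
    {"fingers": 0.9,"dx": -0.019,"dy": 0.395,"dz": 0.3,"rx": 0.0,"ry": 0.0,"rz": 0.0},
    {"fingers": 0.9,"dx": -0.019,"dy": 0.395,"dz": 0.38,"rx": 0.0,"ry": 0.0,"rz": 0.0},
    {"fingers": 0.9,"dx": -0.019,"dy": 0.395,"dz": 0.43,"rx": 0.0,"ry": 0.0,"rz": 0.0},
  ],
)

```text
t: 19.8
ee_pos: [0.5731, 0.2362, 0.0812]
tool_rot: [-0.0, 0.673, 0.739, -0.001]
ft_force: [-0.2, 0.2, -0.1]
width: 0.898
finger_force: 0.0
```

step_arm(
  rows=[
    {"fingers": 0.9,"dx": 0.0,"dy": 0.0,"dz": 0.0,"rx": 0.0,"ry": 0.0,"rz": 0.0},
    {"fingers": 0.0,"dx": 0.0,"dy": 0.0,"dz": 0.0,"rx": 0.0,"ry": 0.0,"rz": 0.0},
    {"fingers": 0.0,"dx": 0.0,"dy": 0.0,"dz": 0.0,"rx": 0.0,"ry": 0.0,"rz": 0.0},
    {"fingers": 0.0,"dx": 0.0,"dy": 0.0,"dz": 0.0,"rx": 0.0,"ry": 0.0,"rz": 0.0},
    {"fingers": 0.0,"dx": 0.0,"dy": 0.0,"dz": 0.0,"rx": 0.0,"ry": 0.0,"rz": 0.0},
    {"fingers": 0.0,"dx": 0.0,"dy": 0.0,"dz": 0.0,"rx": 0.0,"ry": 0.0,"rz": 0.0},
    {"fingers": 0.0,"dx": 0.0,"dy": 0.0,"dz": 0.0,"rx": 0.0,"ry": 0.0,"rz": 0.0},
  ],
  force=25,
)

```text
t: 20.68
ee_pos: [0.5743, 0.2367, 0.0832]
tool_rot: [0.0, 0.673, 0.74, 0.001]
ft_force: [-1.5, -0.7, 5.9]
width: 0.348
finger_force: 24.7
```

step_arm(
  rows=[
    {"fingers": 0.0,"dx": 0.0,"dy": 0.0,"dz": -0.1,"rx": 0.0,"ry": 0.0,"rz": 0.0},
    {"fingers": 0.0,"dx": 0.0,"dy": 0.0,"dz": -0.25,"rx": 0.0,"ry": 0.0,"rz": 0.0},
    {"fingers": 0.0,"dx": 0.0,"dy": 0.0,"dz": -0.4,"rx": 0.0,"ry": 0.0,"rz": 0.0},
    {"fingers": 0.0,"dx": 0.0,"dy": -0.1,"dz": -0.55,"rx": 0.0,"ry": 0.0,"rz": 0.0},
    {"fingers": 0.0,"dx": 0.0,"dy": -0.25,"dz": -0.65,"rx": 0.0,"ry": 0.0,"rz": 0.0},
    {"fingers": 0.0,"dx": 0.0,"dy": -0.4,"dz": -0.7,"rx": 0.0,"ry": 0.0,"rz": 0.0},
    {"fingers": 0.0,"dx": 0.0,"dy": -0.45,"dz": -0.7,"rx": 0.0,"ry": 0.0,"rz": 0.0},
    {"fingers": 0.0,"dx": 0.0,"dy": -0.45,"dz": -0.7,"rx": 0.0,"ry": 0.0,"rz": 0.0},
  ],
)

```text
t: 21.68
ee_pos: [0.4614, 0.226, 0.2569]
tool_rot: [0.0, 0.673, 0.74, -0.0]
ft_force: [0.5, 0.1, -0.4]
width: 0.353
finger_force: 25.1
```

step_arm(
  rows=[
    {"fingers": 0.0,"dx": -0.2,"dy": 0.0,"dz": 0.0,"rx": 0.0,"ry": 0.0,"rz": 0.0},
    {"fingers": 0.0,"dx": -0.4,"dy": 0.0,"dz": 0.0,"rx": 0.0,"ry": 0.0,"rz": 0.0},
    {"fingers": 0.0,"dx": -0.6,"dy": -0.05,"dz": 0.0,"rx": 0.0,"ry": 0.0,"rz": 0.02},
    {"fingers": 0.0,"dx": -0.8,"dy": -0.05,"dz": 0.0,"rx": 0.0,"ry": 0.0,"rz": 0.02},
    {"fingers": 0.0,"dx": -1.0,"dy": -0.05,"dz": 0.0,"rx": 0.0,"ry": 0.0,"rz": 0.02},
    {"fingers": 0.0,"dx": -1.0,"dy": -0.05,"dz": 0.0,"rx": 0.0,"ry": 0.0,"rz": 0.02},
  ],
)

```text
t: 22.42
ee_pos: [0.4737, -0.0277, 0.2565]
tool_rot: [-0.0, 0.698, 0.716, -0.0]
ft_force: [-0.5, 1.8, -0.7]
width: 0.352
finger_force: 25.1
```

```bash
python3 -c "
from h import *
go(.478,-.3253,.15,.03)
"
```

```text
t 22.43 pos [ 0.4737 -0.0277  0.2565] d [-1.1903 -0.0132  0.4268] r [-0.0003  0.0002 -0.0013] F [-0.5  1.8 -0.7] w 0.352 25.1
```

step_arm(
  rows=[
    {"fingers": 0.0,"dx": -0.2,"dy": 0.0,"dz": 0.0,"rx": 0.0,"ry": 0.0,"rz": 0.0},
    {"fingers": 0.0,"dx": -0.4,"dy": 0.0,"dz": 0.0,"rx": 0.0,"ry": 0.0,"rz": 0.0},
    {"fingers": 0.0,"dx": -0.6,"dy": -0.01,"dz": 0.1,"rx": 0.0,"ry": 0.0,"rz": 0.0},
    {"fingers": 0.0,"dx": -0.8,"dy": -0.01,"dz": 0.2,"rx": 0.0,"ry": 0.0,"rz": 0.0},
    {"fingers": 0.0,"dx": -1.0,"dy": -0.01,"dz": 0.3,"rx": 0.0,"ry": 0.0,"rz": 0.0},
    {"fingers": 0.0,"dx": -1.0,"dy": -0.01,"dz": 0.3,"rx": 0.0,"ry": 0.0,"rz": 0.0},
  ],
)

```text
t: 23.18
ee_pos: [0.4772, -0.2759, 0.1787]
tool_rot: [-0.003, 0.697, 0.717, -0.0]
ft_force: [0.0, 0.6, -0.4]
width: 0.354
finger_force: 25.1
```

step_arm(
  rows=[
    {"fingers": 0.0,"dx": -0.1,"dy": 0.0,"dz": 0.0,"rx": 0.0,"ry": 0.0,"rz": 0.0},
    {"fingers": 0.0,"dx": -0.19,"dy": 0.0,"dz": 0.0,"rx": 0.0,"ry": 0.0,"rz": 0.0},
    {"fingers": 0.0,"dx": -0.19,"dy": 0.0,"dz": 0.1,"rx": 0.0,"ry": 0.0,"rz": 0.0},
    {"fingers": 0.0,"dx": -0.19,"dy": 0.0,"dz": 0.1,"rx": 0.0,"ry": 0.0,"rz": 0.0},
    {"fingers": 0.0,"dx": -0.19,"dy": 0.0,"dz": 0.1,"rx": 0.0,"ry": 0.0,"rz": 0.0},
  ],
)

```text
t: 23.8
ee_pos: [0.48, -0.3218, 0.1582]
tool_rot: [0.0, 0.696, 0.718, -0.0]
ft_force: [0.0, -0.2, -0.8]
width: 0.355
finger_force: 25.1
```

```bash
python3 -c "
from h import *
for n in('scene','top'): 
  c=ctrl.read_camera(n);save(c,n+'6')
  print(n,[(l,round(d['p'],2),world(d['location'],c).round(4)) for l in('hole_4','measured_vial') for d in ctrl.pinpoint(l,c)if d['p']>.2])
go(.478,-.3253,.068,.03)
a=cv2.imread('pics/scene6.png')[200:320,260:380];b=cv2.imread('pics/top6.png')[200:320,300:420]
cv2.imwrite('pics/m6.png',cv2.resize(np.hstack([a,b]),None,fx=3.3,fy=3.3,interpolation=2))
"
```

```text
scene [('hole_4', 0.96, array([ 0.4763, -0.3226,  0.0085])), ('hole_4', 0.77, array([ 0.4797, -0.2129,  0.0039])), ('hole_4', 0.71, array([ 0.4772, -0.1605,  0.0049])), ('hole_4', 0.6, array([ 0.4787, -0.2698,  0.0032])), ('measured_vial', 0.53, array([ 0.482 , -0.3234,  0.0972]))]
top [('hole_4', 0.9, array([ 0.4758, -0.1563,  0.0054])), ('hole_4', 0.8, array([ 0.4793, -0.3232,  0.0111])), ('hole_4', 0.58, array([ 0.4793, -0.2679,  0.0071])), ('measured_vial', 0.62, array([ 0.4807, -0.3221,  0.0963]))]
t 24.1 pos [ 0.4799 -0.3216  0.158 ] d [-0.0142 -0.0083  0.36  ] r [0.0002 0.0003 0.0005] F [ 0.2  0.9 -1.2] w 0.356 25.1
```

View pics/m6.png

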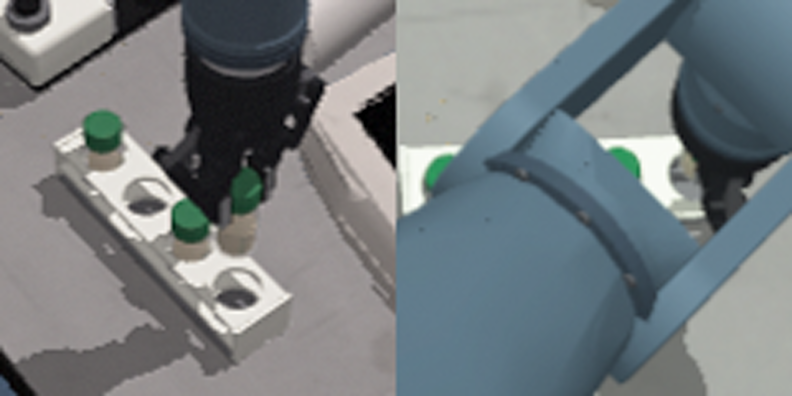

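step_arm(
  rows=[
    {"fingers": 0.0,"dx": -0.01,"dy": -0.006,"dz": 0.08,"rx": 0.0,"ry": 0.0,"rz": 0.0},
    {"fingers": 0.0,"dx": -0.01,"dy": -0.006,"dz": 0.16,"rx": 0.0,"ry": 0.0,"rz": 0.0},
    {"fingers": 0.0,"dx": -0.01,"dy": -0.006,"dz": 0.2,"rx": 0.0,"ry": 0.0,"rz": 0.0},
    {"fingers": 0.0,"dx": -0.01,"dy": -0.006,"dz": 0.22,"rx": 0.0,"ry": 0.0,"rz": 0.0},
    {"fingers": 0.0,"dx": -0.01,"dy": -0.006,"dz": 0.24,"rx": 0.0,"ry": 0.0,"rz": 0.0},
  ],
)

```text
t: 24.72
ee_pos: [0.4786, -0.3244, 0.0977]
tool_rot: [0.001, 0.696, 0.718, -0.0]
ft_force: [-0.9, -0.9, -0.2]
width: 0.351
finger_force: 25.1
```

No contact, 5 mm in; go on to the floor (TCP ≈ 0.067).

step_arm(
  rows=[
    {"fingers": 0.0,"dx": 0.0,"dy": 0.0,"dz": 0.03,"rx": 0.0,"ry": 0.0,"rz": 0.0},
    {"fingers": 0.0,"dx": 0.0,"dy": 0.0,"dz": 0.06,"rx": 0.0,"ry": 0.0,"rz": 0.0},
    {"fingers": 0.0,"dx": 0.0,"dy": 0.0,"dz": 0.09,"rx": 0.0,"ry": 0.0,"rz": 0.0},
    {"fingers": 0.0,"dx": 0.0,"dy": 0.0,"dz": 0.11,"rx": 0.0,"ry": 0.0,"rz": 0.0},
    {"fingers": 0.0,"dx": 0.0,"dy": 0.0,"dz": 0.12,"rx": 0.0,"ry": 0.0,"rz": 0.0},
    {"fingers": 0.0,"dx": 0.0,"dy": 0.0,"dz": 0.12,"rx": 0.0,"ry": 0.0,"rz": 0.0},
  ],
)

```text
t: 25.48
ee_pos: [0.4783, -0.3242, 0.0674]
tool_rot: [0.0, 0.696, 0.718, -0.0]
ft_force: [0.3, 0.0, 0.4]
width: 0.354
finger_force: 25.1
```

step_arm(
  rows=[
    {"fingers": 0.0,"dx": 0.0,"dy": 0.0,"dz": 0.004,"rx": 0.0,"ry": 0.0,"rz": 0.0},
    {"fingers": 0.9,"dx": 0.0,"dy": 0.0,"dz": 0.0,"rx": 0.0,"ry": 0.0,"rz": 0.0},
    {"fingers": 0.9,"dx": 0.0,"dy": 0.0,"dz": 0.0,"rx": 0.0,"ry": 0.0,"rz": 0.0},
    {"fingers": 0.9,"dx": 0.0,"dy": 0.0,"dz": 0.0,"rx": 0.0,"ry": 0.0,"rz": 0.0},
    {"fingers": 0.9,"dx": 0.0,"dy": 0.0,"dz": 0.0,"rx": 0.0,"ry": 0.0,"rz": 0.0},
    {"fingers": 0.9,"dx": 0.0,"dy": 0.0,"dz": -0.15,"rx": 0.0,"ry": 0.0,"rz": 0.0},
    {"fingers": 0.9,"dx": 0.0,"dy": 0.0,"dz": -0.35,"rx": 0.0,"ry": 0.0,"rz": 0.0},
    {"fingers": 0.9,"dx": 0.0,"dy": 0.0,"dz": -0.6,"rx": 0.0,"ry": 0.0,"rz": 0.0},
  ],
)

```text
t: 26.48
ee_pos: [0.4774, -0.3233, 0.2175]
tool_rot: [-0.001, 0.696, 0.718, 0.0]
ft_force: [0.7, -1.4, -0.1]
width: 0.899
finger_force: 0.0
```

step_arm(
  rows=[
    {"fingers": 0.9,"dx": 0.0,"dy": -0.2,"dz": 0.0,"rx": 0.0,"ry": 0.0,"rz": 0.0},
    {"fingers": 0.9,"dx": 0.0,"dy": -0.4,"dz": 0.0,"rx": 0.0,"ry": 0.0,"rz": 0.0},
    {"fingers": 0.9,"dx": 0.0,"dy": -0.4,"dz": 0.0,"rx": 0.0,"ry": 0.0,"rz": 0.0},
    {"fingers": 0.9,"dx": 0.0,"dy": -0.4,"dz": 0.0,"rx": 0.0,"ry": 0.0,"rz": 0.0},
  ],
)

```text
t: 26.98
ee_pos: [0.3786, -0.3275, 0.2176]
tool_rot: [0.001, 0.696, 0.718, 0.0]
ft_force: [-0.5, 0.1, 0.2]
width: 0.901
finger_force: 0.0
```

```bash
python3 -c "
from h import *
for n in('scene','top'): 
  c=ctrl.read_camera(n);save(c,n+'7')
  print(n,[(l,round(d['p'],2),world(d['location'],c).round(4)) for l in('measured_vial','shuttle_grip','standard') for d in ctrl.pinpoint(l,c)if d['p']>.3])
a=cv2.imread('pics/scene7.png')[130:320,180:380]
cv2.imwrite('pics/m7.png',cv2.resize(a,None,fx=3,fy=3,interpolation=2))
"
```

```text
scene [('measured_vial', 0.69, array([ 0.4782, -0.3276,  0.0044])), ('measured_vial', 0.65, array([ 0.4801, -0.326 ,  0.0061])), ('measured_vial', 0.38, array([0.5833, 0.1122, 0.0031]))]
top [('measured_vial', 0.64, array([ 0.4809, -0.2379,  0.0014])), ('shuttle_grip', 0.83, array([0.4772, 0.1637, 0.0817]))]
```

View pics/m7.png

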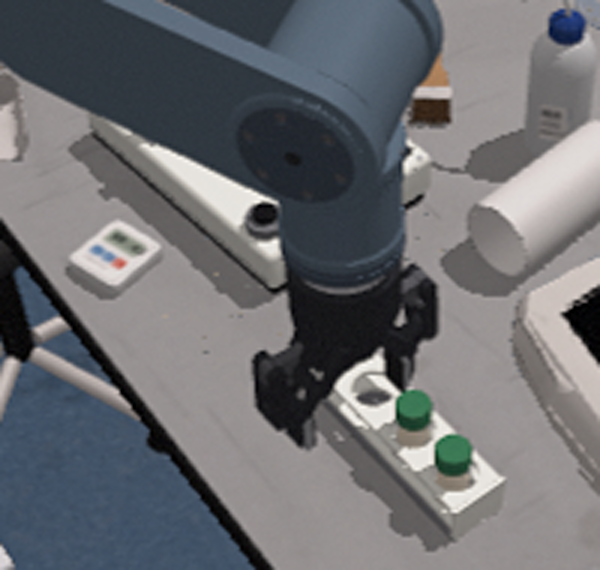

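```bash
python3 -c "
from h import *
print(ctrl.sign_off())"
```

```text
the job is handed in; nothing more can be done
None
```

The job is handed in, though sign-off returned no verdict: the standard is in the right well under the head with the shuttle against its far stop, the start key was pressed to the bottom and released, and the measured vial stands in hole 4; I had no clear view of the standard in the final pictures.

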